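Draw an attenuator out from under a bench riser with a pick-up reacher

ROBOT

A 6-joint arm with a two-finger parallel gripper is mounted at the origin on a cart in front of the work surface, level with it; the furniture and walls round the work are solid. World frame = base frame: x ahead of the robot, y to its left, z up, the work surface at z = 0. Lengths are in m, angles in degrees, forces in N, time in s.
With the tool pointing down it reaches from about 0.4 to 0.825 m from the base axis. Payload 7 kg.
Tool frame: the origin (TCP) lies between the finger pads; the fingertips stand ctrl.nose_length ahead of it and the grasp point (between the pads) lies 2 mm behind it (ctrl.nose_length is the distance from the TCP to the fingertips, in m); z points along the fingers, y is the line along which they close (so a half turn about z gives the same grasp; the last joint's range is limited). The gripper opens to 88 mm and grips with 3 to 60 N. Pads are 19 mm wide; open, the fingers measure 130 mm over their backs; the gripper's body (78 mm by 193 mm) begins 47 mm behind the grasp point.
Start: joints at [-48.065, 20.546, 0.682, 0, -70.136, -16.507], TCP at [0.29, -0.61, 0.244] pointing down, gripper open.
Joint ranges: [-176.03, 176.03], [-82.01, 121.73], [-58.28, 71.71], [-173.87, 95.51], [-174.79, -0.11], [-173.66, 173.66]. Speed limits (degrees/s): [136.94, 136.94, 172.46, 180, 180, 180].

INTERFACE

Orientations are given as [roll, pitch, yaw] about the fixed x, y, z axes, in that order (R = Rz(yaw) Ry(pitch) Rx(roll)).
In Python, from plant import ctrl gives the robot as it stands.
- The arm moves only by the tool apply_moves, never from a script. Its argument "commands" is a list of rows, each a list of 3 entries, a list of its own where there are three numbers: the shift along the world's x, y, z in cm, then the turn about the world's z in rad, then the closure, from 0 (fully open) to 1 (shut). In form: [[[x, y, z], turn, jaw], ...]. A call has 1 to 20 rows; each row is the pose to reach, as a shift and turn from the pose commanded when the call began; what a row does not reach only later rows make up. A row lasts 1/12 s, in which the tool goes at most 41.7 mm and 7.16 degrees, less where a joint would pass 70% of its speed; a pose out of reach is approached as far as the arm can. A call with a gripper value outside its range is refused whole. The fingers move at their own pace and stop on an object; the grip force is fixed at half the most. Time passes only in rows, so rows that repeat a pose let the fingers close. It gives the time, the measured TCP pose, the force, the opening and the grip force at its end, in the units of the state.
- ctrl.get_obs(): the state, without advancing time (a new reading comes with each control period).
- ctrl.snapshot(name): name is "scene" or "top"; returns a dict with "img" (420x560x3 uint8, red, green, blue), "fx", "fy", "cx", "cy" (pixels), "T" (4x4, takes a point from camera to world coordinates). Camera axes: x right, y up, looking along -z (the intrinsics and any distortion apply to the point x, -y, -z); pixel columns grow to the right and rows downward; lengths in m; the calibration is good to about 2 mm. A picture is of the moment at which its call begins. There is no depth.
- ctrl.close_job(): hands the job in; it is judged then, once.
Trained networks look in a picture, given as the dict that the camera call returned (one of the last four; its "shot" number tells which), for a name from the list of things; names that differ only in an ending like _2 or _b are one class to them, and where a whole thing is asked for, a point or a joint stands for the part that bears it (a point fixed in the world has none). Each returns a list of dicts, best first, with "score" (0 to 1); they miss things now and then, are a little off and sometimes report something else, mostly with a low value. They report only what shows in the picture. A call takes as long as a camera call.
- ctrl.search_frame(picture, target): "at" ([column, row] in pixels, amid what is visible of it).
- ctrl.spot_point(picture, target): "at" ([column, row] in pixels: a listed point, or the origin of a listed thing).
The state is a dict: "clock": time; "joint_pos": joint angles; "qvel": joint speeds; "tau": joint torques, N m; "tool_pos": TCP position; "orientation": TCP orientation; "force": force on the tool from outside, world axes, zero at the start; "moment": the same for the moment, N m; "opening": finger opening in m; "gripper_force": force on a finger pad.
Only numpy, scipy, OpenCV 4.12 (cv2) and the standard library are available. Lean on these libraries where they do the work, as an engineer would, in place of code of your own. Each camera call takes 0.05 s, during which the arm holds its last target. There are 200 camera calls.

TASK

The spare attenuator lies under the low clear-topped bench riser, held down by the sprung strip in there. Pick up the little orange-handled pick-up reacher, slide its open jaws in over the attenuator's near end, squeeze the trigger just firmly enough to grip it without crushing it, and draw it out in the jaws onto the open bench straight in front of the riser. Then let the jaws open and leave attenuator and reacher lying flat on the bench; work gently, touch the attenuator only with the reacher, and do not push the riser or disturb the adaptor, the blue tape and the bottle.

Things in the scene. Friction and masses are not known exactly. Their poses are not given: they have to be found in the camera images.
- riser: Fixed low bench riser 140 deep (x), 190 wide (y), 54 high: clear 8 mm top, aluminium sides (inner faces y = +-84) and back panel (inner face x = 128). Origin: middle of its front edge, on the bench; +x points into the gap, z up. The gap is open at the front, 46 high, 168 wide. Inside hangs a sprung strip (joint hold_down).
- hold_down (a joint): Dark steel strip inside the riser, at x 55 to 69, y -77 to +38 in its frame, 6 thick, on two sprung pins; slides straight up. Value in m: 0 = underside 19.3 mm over the bench; -0.004 to 0.008. It presses on the attenuator with about 3.6 N, so drawing that out takes 4 to 8 N and the jaws must bite with 5 N or more, or they slip.
- reacher: Loose compact pick-up reacher, orange grip, black trigger, grey shaft, 160 long, 64 wide, 42 high, 0.19 kg, lying on the bench. Origin: on its underside below the middle of the grip; +x along the shaft to the jaws, z up, trigger at +y. Forward of x = 35 mm nothing is higher than 26 mm. Grip: see point reacher_grip; jaws: see point reacher_nose.
- reacher_grip (a point): Point to pinch on the reacher, its (0, 0, 28 mm); same axes. The fixed orange grip (56 long) has its flat outer face at y = -28, the upright round trigger post (16 diameter, z 3 to 41) its outer side at y = +28: 56 mm over both. Pinched along y from above it is held lightly (5 N); squeezed harder, the trigger moves.
- reacher_nose (a point): Rubber nose in the throat of the jaws, at the reacher's (88, 0, 9 mm); same axes. Fixed jaw: x 82 to 130, inner face y = +12, outer side +20, z 0 to 15. Moving jaw facing it, z 2 to 15; open, its inner face runs from y = -22 (heel) to -34 (tip). Closed on 22 mm it is parallel to the fixed one.
- trigger (a joint): Trigger lever, rad, hinged on the upright pin at the reacher's x 45, y 0; 0 = released, jaws open; limit 0.40. Jaws hold 22 mm at 0.28, when the width over grip and trigger has gone from 56 to 43 mm. Spring: 4 N on the trigger at 0, 8 N at 0.28; 0.7 of any force beyond bites. Fingers closing evenly shift the reacher to its +y by half the change of width.
- moving_jaw: Moving jaw of the reacher (rubber-faced plate 44 x 6 x 13 mm) on the trigger lever; its frame lies at the lever's pin, level with the reacher's underside. More than 20 N of its push would crush the attenuator.
- attenuator: Loose pale grey-white metal attenuator, 65 mm long along its own y, 22 wide (x), 19 high, about 60 g, lying flat. Origin: under its middle, on its underside. At the start its +y axis points into the gap and its near end is 10 to 18 mm inside the riser's front edge.
- n_adaptor: Bystander: grey RF adaptor, 20 mm diameter, 36 mm high, standing under the riser at its left (+y) side; origin under its middle.
- tape_blue: Bystander: roll of blue tape, 60 mm diameter, 15 mm high, lying on the bench to the right of the riser; origin under its middle.
- flux_bottle: Bystander: brown dropper bottle, 35 mm diameter, 95 mm high, standing to the left (+y) of the riser; origin under its middle.

How it is judged (in metres and radians):
On the way, in this order (a step that is already met when the one before it is completed fails the run):
1. the reacher's jaws grip the attenuator while it is still under the riser (contact force between moving_jaw and attenuator above 3 N and x of attenuator in the frame of riser above 0.025 m), for 0.2 s.
2. still gripped in the jaws, the attenuator is drawn out from under the riser (contact force between moving_jaw and attenuator above 1 N and x of attenuator in the frame of riser below -0.034 m), for 0.1 s.
At the end, for the whole second after the job is handed in: Attenuator flat on the bench (6 mm, 0.12 rad), at rest, its middle 34 to 160 mm in front of the riser's front edge and within 100 mm of its middle line; reacher flat on the bench (6 mm, 0.12 rad), at rest, trigger released (under 0.05 rad), moving jaw off the attenuator (under 0.5 N) (x of attenuator in the frame of riser between -0.16 and -0.034 m and y of attenuator in the frame of riser between -0.1 and 0.1 m and height (world z) of attenuator between -0.006 and 0.006 m and angle between each of attenuator, reacher's own z axis and vertical below 0.12 rad and linear speed of each of attenuator, reacher below 0.01 m/s and height (world z) of reacher between -0.006 and 0.006 m and value of joint trigger below 0.05 rad and contact force between moving_jaw and attenuator below 0.5 N); the robot touches nothing.
It fails at once if the moving jaw squeezes the attenuator with more than 20 N (contact force between moving_jaw and attenuator above 20 N).
It fails at once if the attenuator is pressed against the riser with more than 18 N (contact force between attenuator and riser above 18 N).
It fails at once if the reacher or the robot presses on the riser with more than 15 N (contact force between any of reacher, the arm, the fingers and riser above 15 N).
It fails at once if the robot touches the attenuator itself (contact force between any of the fingers, the arm and attenuator above 0.5 N).
It fails at once if a bystander (adaptor, blue tape, bottle) is moved more than 15 mm or tipped (distance of any of n_adaptor, tape_blue, flux_bottle from where it was at the start of the episode above 0.015 m or angle between any of n_adaptor, flux_bottle's own z axis and vertical above 0.3 rad).
It also fails if it takes over 45 s, if anything falls off the work surface, if the arm or the gripper's body presses on something with over 40 N, if the wrist force passes 120 N, or if a joint passes its speed limit or range.

## Working session

There is one attempt and no reset: what is moved stays moved. The work goes in short steps, Python scripts to look and compute and a tool call to move; the robot and the scene stay as the last step left them, time stands still between calls to the robot, and variables do not carry over. Pictures are saved under pics/ and viewed, at most 10 in all, crops included, and the job is handed in when it is done.

Besides the shell and the picture viewer there is one more tool, called as name([rows], argument=value, ...), one row to a line, values as JSON. apply_moves: Moves the arm, as the interface text tells. Its arguments: {"type":"object","properties":{"commands":{"type":"array"}},"required":["commands"]}

```bash
mkdir -p pics; ls
cat > h.py <<'E'
import numpy as np,cv2
from plant import ctrl
def ray(p,uv):
    d=np.array([(uv[0]-p['cx'])/p['fx'],-(uv[1]-p['cy'])/p['fy'],-1.]);T=np.array(p['T'])
    return T[:3,3],T[:3,:3]@d
def onz(p,uv,z):
    o,d=ray(p,uv);return o+d*(z-o[2])/d[2]
def proj(p,X):
    T=np.array(p['T']);c=T[:3,:3].T@(np.array(X)-T[:3,3]);return [p['cx']+p['fx']*c[0]/-c[2],p['cy']-p['fy']*c[1]/-c[2]]
def save(p,n,crop=None,s=1):
    im=p['img'][:,:,::-1]
    if crop: im=im[crop[1]:crop[3],crop[0]:crop[2]]
    cv2.imwrite('pics/'+n,cv2.resize(im,None,fx=s,fy=s,interpolation=cv2.INTER_CUBIC))
E
python3 - <<'E'
from h import *
print(ctrl.get_obs(), ctrl.nose_length)
for c in ['top','scene']:
    p=ctrl.snapshot(c);save(p,c+'1.png');print(c,{k:p[k] for k in p if k!='img'})
    for n,z in [('riser',0),('reacher',0),('reacher_grip',.028),('reacher_nose',.009),('attenuator',0),('n_adaptor',0),('tape_blue',0),('flux_bottle',0),('moving_jaw',0)]:
        for r in ctrl.spot_point(p,n)[:2]: print(n,np.round(r['at'],1),round(r['score'],2),onz(p,r['at'],z).round(4))
E
```

```text
pics
{'clock': 0.0, 'joint_pos': array([-4.80656020e+01,  2.05925930e+01,  6.35049289e-01, -2.02555547e-02,
       -7.01377638e+01, -1.65088663e+01]), 'qvel': array([ 0.03964821, -0.06891429,  0.04297753, -0.00469455, -0.01491944,
       -0.02317327]), 'tau': array([ 1.26032542e-04, -5.82731152e+01,  2.93050522e+01,  6.99721053e+00,
        6.77369404e-03, -1.16172278e-04]), 'tool_pos': array([ 0.28960375, -0.60920518,  0.24261888]), 'orientation': array([ 1.79903210e+02, -8.82900759e-03, -1.54581359e+02]), 'force': array([ 0.43577693,  0.29603988, -1.41776893]), 'moment': array([-0.04237287,  0.01213731,  0.00349677]), 'gripper_force': 0.0, 'opening': 0.08765730768808311} 0.017
top {'fx': 457.77966189699515, 'fy': 457.77966189699515, 'cx': 279.42122533485434, 'cy': 213.1711765379771, 'T': array([[ 0.01474938,  0.99350719, -0.11280918,  0.38583695],
       [-0.99984055,  0.01579033,  0.00833956, -0.35528886],
       [ 0.0100667 ,  0.11266819,  0.99358167,  0.94716118],
       [ 0.        ,  0.        ,  0.        ,  1.        ]]), 'shot': 1}
riser [296.3 204.8] 0.58 [ 0.5115 -0.3982 
[... 337 characters left out ...]
3423910e-01,
        -7.51658616e-02],
       [-8.41379968e-01, -3.23380644e-01,  4.33018139e-01,
         9.97429888e-03],
       [ 6.42753061e-04,  8.00627291e-01,  5.99162355e-01,
         5.60782760e-01],
       [ 0.00000000e+00,  0.00000000e+00,  0.00000000e+00,
         1.00000000e+00]]), 'shot': 2}
reacher [301.6 277. ] 0.91 [ 0.3556 -0.3244  0.    ]
reacher_grip [340.4 207.6] 0.68 [ 0.4599 -0.5032  0.028 ]
reacher_grip [300.9 260.4] 0.67 [ 0.3699 -0.3316  0.028 ]
reacher_nose [340.8 255.3] 0.61 [ 0.3549 -0.4188  0.009 ]
attenuator [283.3 210.1] 0.6 [ 0.5518 -0.4127  0.    ]
tape_blue [336.9 207.9] 0.77 [ 0.4915 -0.5226  0.    ]
flux_bottle [186.9 212.9] 0.47 [ 0.662  -0.2207  0.    ]
```

View pics/top1.png

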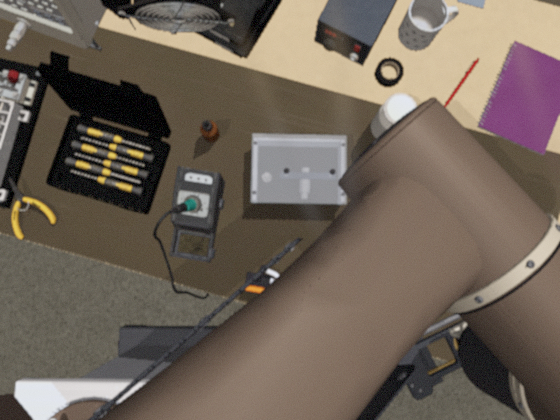

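View pics/scene1.png

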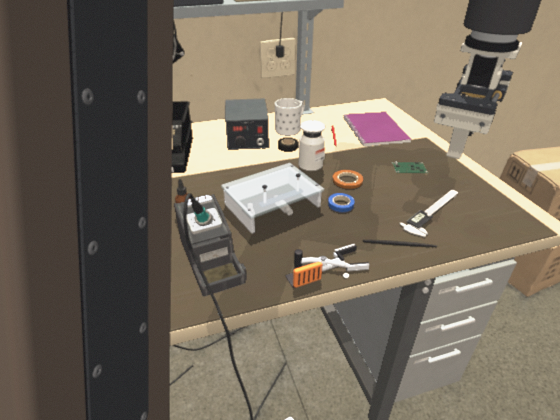

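The arm hides much of the top view, so I'll swing it aside.

apply_moves([
  [[-4,-1.5,0],0.1,0],
  [[-8,-3,0],0.2,0],
  [[-12,-4,0],0.3,0],
  [[-16,-5,0],0.4,0],
  [[-20,-6,0],0.5,0],
  [[-20,-6,0],0.6,0],
])

```text
clock: 1.5
tool_pos: [0.0835, -0.6705, 0.2436]
orientation: [179.9, -0.0, -120.2]
force: [1.1, 0.0, -0.1]
opening: 0.0878
gripper_force: 0.0
```

Run:
```python
from h import *
for c in ['top','scene']:
    p=ctrl.snapshot(c);save(p,c+'2.png',*(([140,110,440,330],2.6) if c=='top' else ([160,140,460,320],2.6)))
    for n,z in [('riser',0),('reacher',0),('reacher_grip',.028),('reacher_nose',.009),('attenuator',0),('n_adaptor',0),('tape_blue',0),('flux_bottle',0)]:
        for r in ctrl.spot_point(p,n)[:2]: print(n,np.round(r['at'],1),round(r['score'],2),onz(p,r['at'],z).round(4))
```

```text
riser [299.1 204.6] 0.88 [ 0.512  -0.4041  0.    ]
reacher [260.9 278.9] 0.92 [ 0.3573 -0.3273  0.    ]
reacher_nose [305.5 286.7] 0.89 [ 0.3432 -0.4182  0.009 ]
attenuator [261.2 280.4] 0.57 [ 0.3543 -0.328   0.    ]
tape_blue [358.7 212.1] 0.63 [ 0.4983 -0.5286  0.    ]
tape_blue [306.1 285.2] 0.15 [ 0.3459 -0.42    0.    ]
flux_bottle [356.9 213.6] 0.54 [ 0.495  -0.5248  0.    ]
flux_bottle [211.9 136. ] 0.52 [ 0.6557 -0.2177  0.    ]
reacher [299.8 274.6] 0.63 [ 0.3626 -0.3251  0.    ]
reacher_grip [300.2 263.6] 0.85 [ 0.3636 -0.3255  0.028 ]
reacher_grip [337.9 202.5] 0.53 [ 0.478  -0.5111  0.028 ]
reacher_nose [342.1 258.5] 0.98 [ 0.3465 -0.415   0.009 ]
attenuator [283.4 206.4] 0.65 [ 0.5638 -0.4209  0.    ]
n_adaptor [343.3 257.8] 0.68 [ 0.3536 -0.4253  0.    ]
```

View pics/top2.png

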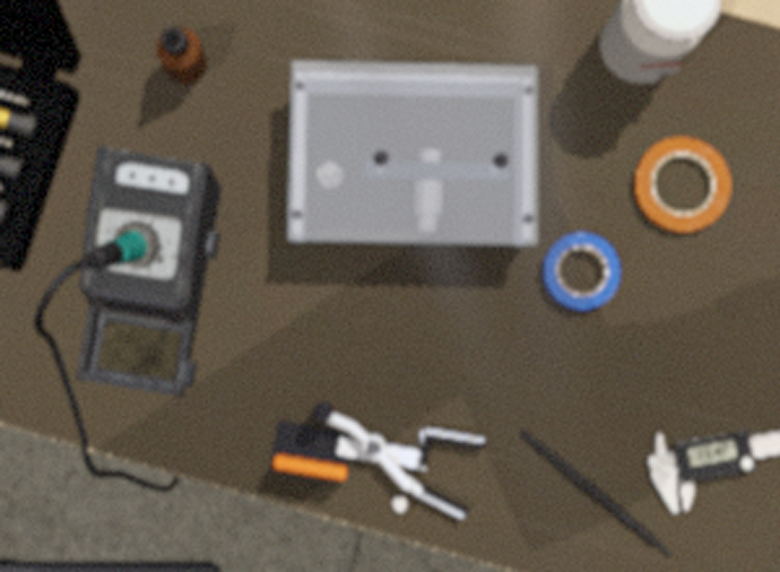

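View pics/scene2.png

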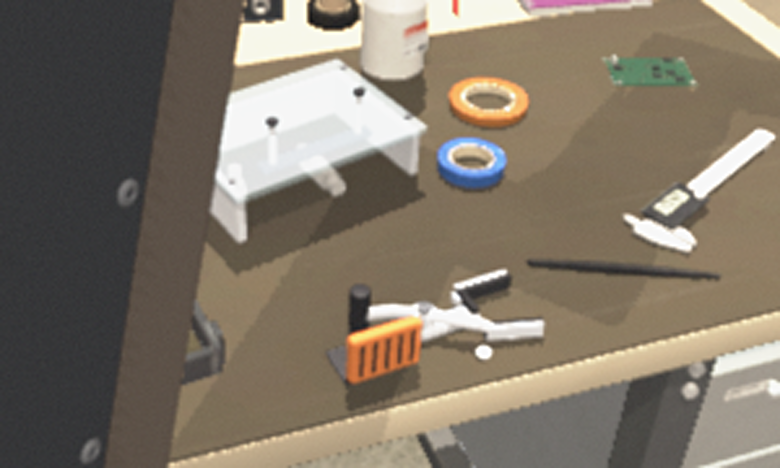

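Top crop: riser at (290–537, 62–243), attenuator inside at x≈428 with its near end at y≈232, and the reacher's grip at (310,468) with its jaws pointing right (−y). Scene crop: the same, with nothing in front of the riser. I'll zoom in to get the angles.

Run:
```python
from h import *
ims=[ctrl.snapshot('top') for _ in range(6)]
p=ims[0];p['img']=np.mean([q['img'] for q in ims],0).astype(np.uint8)
save(p,'riser3.png',[245,130,355,210],7)
save(p,'reach3.png',[235,255,335,320],8)
for c in [(250.8,203.5),(346.5,203.5),(251.9,133.8),(346.5,135.8)]: print(onz(p,c,.054).round(4))
for c in [(304.6,199.2),(304.6,168)]: print(onz(p,c,.019).round(4))
```

```text
[ 0.5055 -0.3062  0.054 ]
[ 0.5085 -0.4947  0.054 ]
[ 0.6463 -0.3053  0.054 ]
[ 0.6455 -0.495   0.054 ]
[ 0.5208 -0.4142  0.019 ]
[ 0.5859 -0.4137  0.019 ]
```

View pics/riser3.png

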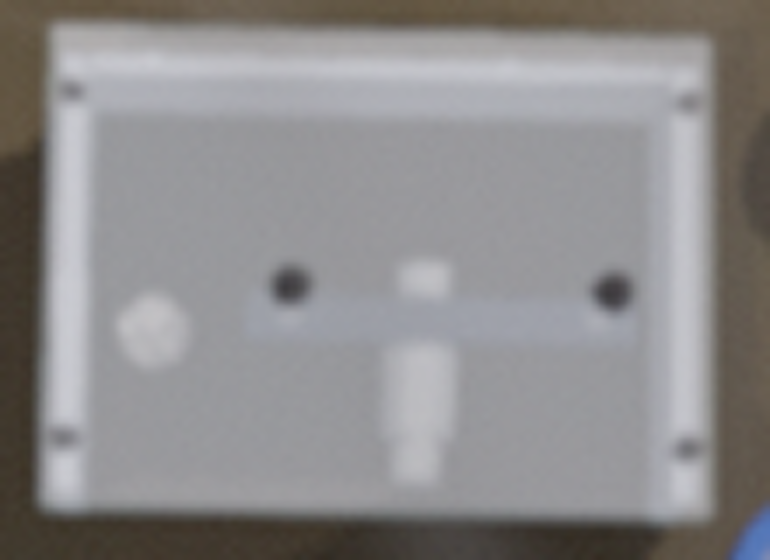

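View pics/reach3.png

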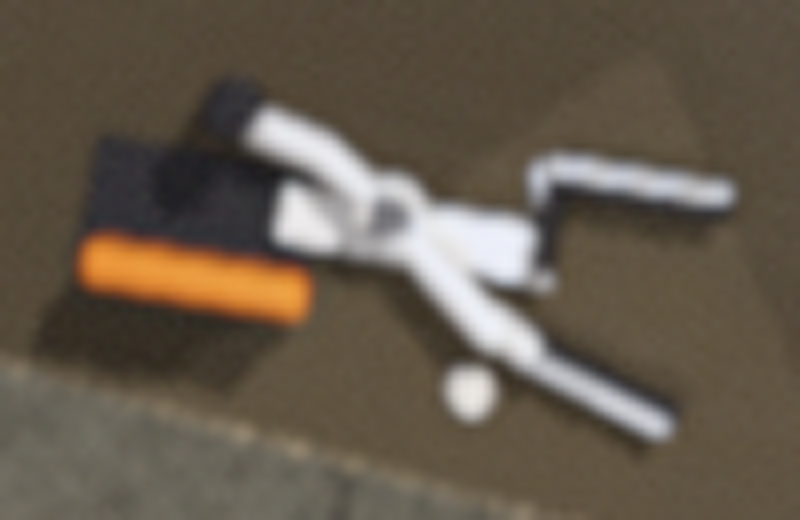

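Run:
```python
from h import *
p=ctrl.snapshot('top')
r=lambda x,y,z:onz(p,((x+.5)/7+244.5,(y+.5)/7+129.5),z)
k=lambda x,y,z:onz(p,((x+.5)/8+234.5,(y+.5)/8+254.5),z)
C=[r(*c,.054) for c in [(38,512),(712,520),(48,22),(712,38)]]
for c in C: print('c',c.round(4))
M=np.array([[0,.095],[0,-.095],[.14,.095],[.14,-.095]])
def fit(M,W):
    W=np.array(W)[:,:2];mc,wc=M.mean(0),W.mean(0);a=M-mc;b=W-wc
    th=np.arctan2((a[:,0]*b[:,1]-a[:,1]*b[:,0]).sum(),(a*b).sum());R=np.array([[np.cos(th),-np.sin(th)],[np.sin(th),np.cos(th)]])
    t=wc-R@mc;print(np.rad2deg(th).round(2),t.round(4),(W-(M@R.T+t)).round(4).tolist());return R,t
R,t=fit(M,C)
A=[r(415.5,486,.012),r(420,392,.019),r(426,260,.012)]
for a in A: print('att',a.round(4),(R.T@(a[:2]-t)).round(4))
d=A[2]-A[0];print('att len',np.linalg.norm(d),'yaw',np.rad2deg(np.arctan2(d[1],d[0])))
W=[k(732,193,.015),k(543,166,.015),k(235,105,.041),k(195,279,.042)]
fit(np.array([[.130,.016],[.082,.016],[0,.020],[0,-.024]]),W)
fit(np.array([[.130,.016],[.082,.016],[0,-.024]]),[W[0],W[1],W[3]])
```

```text
c [ 0.507  -0.3046  0.054 ]
c [ 0.5078 -0.4943  0.054 ]
c [ 0.6485 -0.3043  0.054 ]
c [ 0.6471 -0.4945  0.054 ]
-0.05 [ 0.5076 -0.3994] [[-0.0007, -0.0002], [0.0003, 0.0001], [0.0008, 0.0002], [-0.0004, -0.0]]
att [ 0.5223 -0.4133  0.012 ] [ 0.0147 -0.0139]
att [ 0.5491 -0.4139  0.019 ] [ 0.0415 -0.0145]
att [ 0.5902 -0.4158  0.012 ] [ 0.0826 -0.0164]
att len 0.06795772899701825 yaw -2.1350523632216163
-97.85 [ 0.3615 -0.329 ] [[0.0005, 0.0007], [-0.0, 0.001], [-0.0009, -0.0023], [0.0004, 0.0006]]
-97.83 [ 0.3618 -0.3282] [[0.0002, -0.0], [-0.0003, 0.0002], [0.0001, -0.0002]]
```

apply_moves([
  [[2.5,3,0],0.05,0],
  [[5,6,0],0.1,0],
  [[7.5,9,0],0.15,0],
  [[10,12,0],0.2,0],
  [[12.5,15,0],0.25,0],
  [[15,18,-1],0.3,0],
  [[17.5,21,-2],0.35,0],
  [[20,24,-4],0.387,0],
  [[22.5,27,-6],0.387,0],
  [[25,30,-8],0.387,0],
  [[27.1,34.1,-10],0.387,0],
  [[27.1,34.1,-12],0.387,0],
  [[27.1,34.1,-12],0.387,0],
  [[27.1,34.1,-12],0.387,0],
])

```text
clock: 3.92
tool_pos: [0.3606, -0.3278, 0.123]
orientation: [179.9, 0.0, -97.9]
force: [0.0, -0.8, 0.6]
opening: 0.0875
gripper_force: 0.0
```

Run:
```python
from h import *
p=ctrl.snapshot('top');o=ctrl.get_obs()
print(o['tool_pos'],o['orientation'],o['force'])
```

```text
[ 0.36111553 -0.32879965  0.12397536] [ 1.79982431e+02 -2.32510984e-02 -9.79398706e+01] [ 0.35570725 -0.09691552 -0.56449078]
```

apply_moves([
  [[0,0,-3],0,0],
  [[0,0,-6],0,0],
  [[0,0,-8.5],0,0],
  [[0,0,-9.7],0,0],
  [[0,0,-9.7],0,0],
  [[0,0,-9.7],0,0.15],
  [[0,0,-9.7],0,0.3],
  [[0,0,-9.7],0,0.34],
  [[0,0,-9.7],0,0.36],
  [[0,0,-9.7],0,0.38],
  [[0,0,-9.7],0,0.39],
  [[0,0,-9.7],0,0.39],
  [[0,0,-9.7],0,0.39],
])

```text
clock: 5.05
tool_pos: [0.3604, -0.3284, 0.0272]
orientation: [180.0, -0.0, -98.0]
force: [-3.1, 2.2, 8.7]
opening: 0.0538
gripper_force: 10.0
```

Run:
```python
from h import *
p=ctrl.snapshot('top');o=ctrl.get_obs()
print(o['tool_pos'],o['orientation'],o['force'],o['opening'],o['gripper_force'])
```

```text
[ 0.36031799 -0.32843057  0.02715176] [ 1.79958611e+02 -2.08884466e-03 -9.79828306e+01] [-3.09644891  1.70423283  8.17828087] 0.05369682572361541 10.013586580753326
```

apply_moves([
  [[0,0,0.4],0,0.4],
  [[0,0,0.8],0,0.4],
  [[0,0,1.2],0,0.4],
  [[0,0,1.2],0,0.4],
  [[0,0,1.2],0,0.4],
])

```text
clock: 5.52
tool_pos: [0.3611, -0.3287, 0.0389]
orientation: [-179.9, -0.0, -98.0]
force: [0.7, 0.2, -1.5]
opening: 0.0526
gripper_force: 5.8
```

Run:
```python
from h import *
p=ctrl.snapshot('scene');o=ctrl.get_obs();save(p,'lift.png',[250,190,430,330],4)
print(o['tool_pos'],o['orientation'],o['force'],o['opening'],o['gripper_force'])
```

```text
[ 0.3608778  -0.32857667  0.03866072] [-1.79979201e+02  2.33544393e-04 -9.80246848e+01] [ 0.21432769  0.21871942 -1.34096872] 0.05320893478941562 5.793058276176453
```

View pics/lift.png

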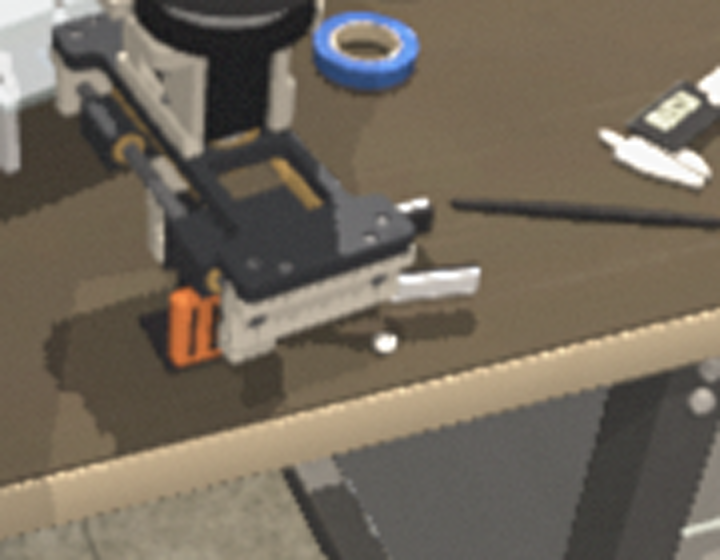

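The reacher is lifted level, and the white bead (385,342) is a separate item left on the bench. Next I'll swing the reacher to face the riser.

apply_moves([
  [[0,-0.2,0.3],0.05,0.4],
  [[0,-0.6,0.3],0.15,0.4],
  [[0,-1,0.3],0.25,0.4],
  [[0,-1.4,0.3],0.35,0.4],
  [[0,-1.8,0.3],0.45,0.4],
  [[0,-2.3,0.3],0.55,0.4],
  [[0,-2.8,0.3],0.65,0.4],
  [[0,-3.3,0.3],0.75,0.4],
  [[0,-3.8,0.3],0.85,0.4],
  [[0,-4.3,0.3],0.95,0.4],
  [[0,-4.8,0.3],1.05,0.4],
  [[0,-5.3,0.3],1.15,0.4],
  [[-0.1,-5.8,0.3],1.25,0.4],
  [[-0.2,-6.3,0.3],1.35,0.4],
  [[-0.4,-6.8,0.3],1.45,0.4],
  [[-0.6,-7.4,0.3],1.55,0.4],
  [[-0.6,-7.8,0.3],1.64,0.4],
  [[-0.6,-7.8,0.3],1.675,0.4],
  [[-0.6,-7.8,0.3],1.675,0.4],
  [[-0.6,-7.8,0.3],1.675,0.4],
])

```text
clock: 7.23
tool_pos: [0.3545, -0.4065, 0.0412]
orientation: [-180.0, 0.0, -2.1]
force: [-0.0, 0.4, -2.5]
opening: 0.0527
gripper_force: 5.8
```

Run:
```python
from h import *
ims=[ctrl.snapshot('top') for _ in range(4)];o=ctrl.get_obs();p=ims[-1]
p['img']=np.mean([q['img'] for q in ims],0).astype(np.uint8);save(p,'swing.png',[260,170,350,290],5)
for n,z in [('reacher',.013),('reacher_nose',.022)]:
  for r in ctrl.spot_point(p,n)[:2]: print(n,np.round(r['at'],1),round(r['score'],2),onz(p,r['at'],z).round(4))
print(o['tool_pos'],o['orientation'],o['force'],o['opening'],o['gripper_force'],o['joint_pos'])
```

```text
reacher [213.3 134.7] 0.27 [ 0.6549 -0.2224  0.013 ]
reacher_nose [308.2 237.3] 0.54 [ 0.4427 -0.422   0.022 ]
[ 0.35479032 -0.40645274  0.04150812] [-1.79995216e+02  6.54416662e-03 -2.09339623e+00] [-0.26983133 -0.43719609 -1.97279673] 0.05263260429744426 5.7542891800403595 [-2.80592700e+01  2.05859851e+01 -3.02466803e+01 -2.27225344e-03
 -3.91753126e+01  1.15967635e+02]
```

View pics/swing.png

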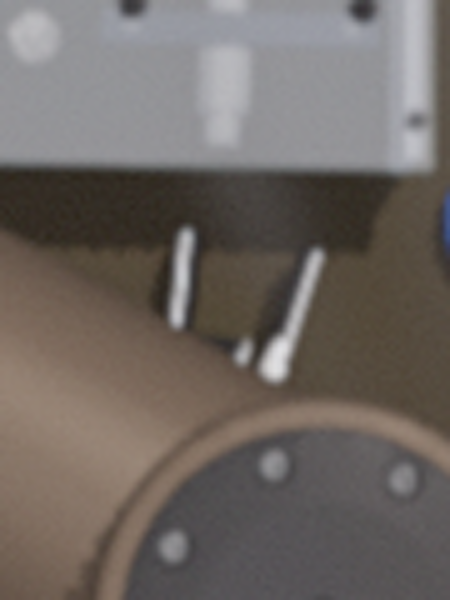

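Run:
```python
from h import *
p=ctrl.snapshot('top')
k=lambda x,y,z:onz(p,((x+.5)/5+259.5,(y+.5)/5+169.5),z)
for q in [(187,232),(176,322),(318,250),(290,340)]: print(k(*q,.029).round(4))
a,b=k(187,232,.029),k(176,322,.029);d=a-b;print(np.linalg.norm(d),np.rad2deg(np.arctan2(d[1],d[0])))
a,b=k(318,250,.029),k(290,340,.029);d=a-b;print(np.rad2deg(np.arctan2(d[1],d[0])))
```

```text
[ 0.4849 -0.3986  0.029 ]
[ 0.4485 -0.3945  0.029 ]
[ 0.4784 -0.4515  0.029 ]
[ 0.4419 -0.4404  0.029 ]
0.03665956433431807 -6.330290550498001
-16.931810745883983
```

apply_moves([
  [[0,-0.1,-0.3],0.03,0.4],
  [[0,-0.22,-0.6],0.065,0.4],
  [[0,-0.22,-0.9],0.065,0.4],
  [[0,-0.22,-1.2],0.065,0.4],
  [[0,-0.22,-1.25],0.065,0.4],
  [[0,-0.22,-1.25],0.065,0.4],
  [[0,-0.22,-1.25],0.065,0.4],
])

```text
clock: 8.17
tool_pos: [0.3548, -0.4088, 0.0291]
orientation: [-180.0, 0.0, 1.6]
force: [-0.1, -0.1, -1.3]
opening: 0.0523
gripper_force: 5.8
```

Run:
```python
from h import *
ims=[ctrl.snapshot('top') for _ in range(4)];o=ctrl.get_obs();p=ims[-1]
p['img']=np.mean([q['img'] for q in ims],0).astype(np.uint8);save(p,'swing2.png',[260,170,350,290],5)
print(o['tool_pos'],o['orientation'],o['force'],o['opening'],o['gripper_force'])
# jaw centroid lines by brightness
g=p['img'].min(2).astype(int)
for v in range(212,246,3):
    row=g[v,285:330];print(v,[285+int(i) for i in np.where(row>120)[0]],end=' ')
    for lo,hi in [(286,303),(306,330)]:
        w=np.clip(g[v,lo:hi]-90,0,None)
        if w.max()>40:
            u=(w*np.arange(lo,hi)).sum()/w.sum();print(onz(p,(u,v),.0165)[:2].round(4),end=' ')
    print()
```

```text
[ 0.35488751 -0.40884172  0.02921309] [ 1.79991441e+02 -1.38678461e-02  1.66318192e+00] [-0.08724589  0.31779672 -1.88698101] 0.05268854471205936 5.759243220090866
212 [] 
215 [] 
218 [293, 294] [ 0.482 -0.392] 
221 [292, 293, 294, 318, 319, 320] [ 0.4759 -0.3912] [ 0.4767 -0.4442] 
224 [292, 293, 294, 317, 318, 319] [ 0.4697 -0.3911] [ 0.4705 -0.443 ] 
227 [292, 293, 294, 317, 318, 319] [ 0.4636 -0.3912] [ 0.4643 -0.4417] 
230 [292, 293, 294, 316, 317, 318] [ 0.4574 -0.3912] [ 0.4582 -0.4401] 
233 [292, 293, 315, 316, 317] [ 0.4513 -0.3911] [ 0.452  -0.4383] 
236 [314, 315, 316] [ 0.4459 -0.4361] 
239 [306, 307, 311, 312, 313, 314, 315, 316] [ 0.4397 -0.431 ] 
242 [310, 311, 312, 313, 314, 315] [ 0.4336 -0.4315] 
245 [313]
```

View pics/swing2.png

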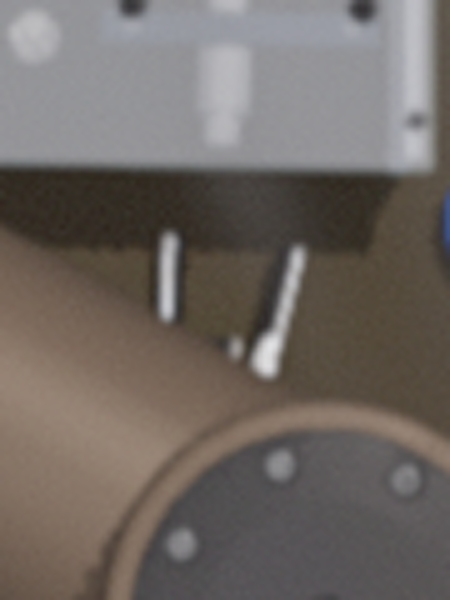

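Jaws straddle the attenuator line: fixed jaw at (168,275), moving jaw at (285,300), attenuator at (222,100). Trimming yaw and sliding in.

apply_moves([
  [[0.2,0,0],-0.015,0.4],
  [[0.8,0,0],-0.028,0.4],
  [[1.6,-0.05,0],-0.028,0.4],
  [[2.4,-0.08,0],-0.028,0.4],
  [[3.2,-0.11,0],-0.028,0.4],
  [[4.0,-0.14,0],-0.028,0.4],
  [[4.7,-0.17,0],-0.028,0.4],
  [[5.4,-0.2,0],-0.028,0.4],
  [[6.0,-0.22,0],-0.028,0.4],
  [[6.6,-0.24,0],-0.028,0.4],
  [[7.1,-0.26,0],-0.028,0.4],
  [[7.5,-0.28,0],-0.028,0.4],
  [[7.5,-0.28,0],-0.028,0.4],
  [[7.5,-0.28,0],-0.028,0.4],
])

```text
clock: 9.53
tool_pos: [0.4303, -0.4117, 0.0291]
orientation: [180.0, -0.0, 0.1]
force: [0.5, 1.8, -1.3]
opening: 0.0526
gripper_force: 6.6
```

Run:
```python
from h import *
ims=[ctrl.snapshot('top') for _ in range(4)];o=ctrl.get_obs();p=ims[-1]
p['img']=np.mean([q['img'] for q in ims],0).astype(np.uint8);save(p,'in.png',[260,150,350,250],6)
print(o['tool_pos'],o['orientation'],o['force'],o['opening'],o['gripper_force'])
```

```text
[ 0.42983661 -0.41168308  0.02922111] [ 1.79988524e+02 -2.75102832e-02  6.19685311e-02] [ 0.69728363  1.17293167 -2.17842964] 0.052694378832878114 6.659878492355347
```

View pics/in.png

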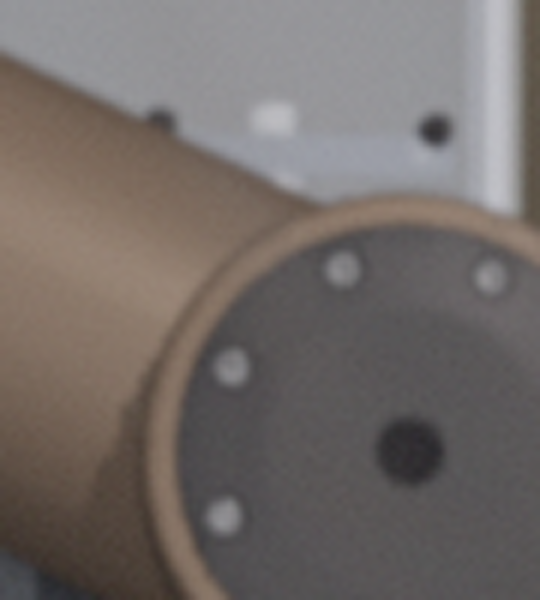

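apply_moves([
  [[0,-0.03,0],0,0.41],
  [[0,-0.07,0],0,0.42],
  [[0,-0.11,0],0,0.43],
  [[0,-0.15,0],0,0.44],
  [[0,-0.19,0],0,0.45],
  [[0,-0.23,0],0,0.46],
  [[0,-0.27,0],0,0.47],
  [[0,-0.31,0],0,0.48],
  [[0,-0.33,0],0,0.485],
  [[0,-0.33,0],0,0.485],
])

```text
clock: 10.57
tool_pos: [0.4298, -0.4149, 0.029]
orientation: [-180.0, 0.0, 0.1]
force: [-0.7, 1.8, -2.2]
opening: 0.0454
gripper_force: 9.2
```

```bash
cat > s.py <<'E'
from h import *
p=ctrl.snapshot('top');o=ctrl.get_obs()
print(o['clock'],o['tool_pos'].round(4),o['orientation'].round(2),o['force'].round(2),o['moment'].round(3),o['opening'],o['gripper_force'])
E
python3 s.py
```

```text
10.6167 [ 0.4298 -0.4149  0.0291] [-1.8e+02  0.0e+00  7.0e-02] [-0.82  1.99 -2.29] [0.644 0.67  0.252] 0.04517703512054154 9.155982434749603
```

apply_moves([
  [[0,-0.03,0],0,0.495],
  [[0,-0.05,0],0,0.5],
  [[0,-0.07,0],0,0.505],
  [[0,-0.1,0],0,0.51],
  [[0,-0.1,0],0,0.51],
  [[0,-0.1,0],0,0.51],
])

```text
clock: 11.12
tool_pos: [0.4298, -0.4159, 0.029]
orientation: [180.0, 0.0, 0.1]
force: [-1.6, 1.4, -2.3]
opening: 0.0429
gripper_force: 9.4
```

```bash
python3 s.py
```

```text
11.1667 [ 0.4298 -0.4159  0.0291] [-1.8e+02  0.0e+00  7.0e-02] [-1.08  1.99 -0.99] [0.58  0.616 0.216] 0.043118373849001926 9.412049800157547
```

apply_moves([
  [[0,0,0],0,0.515],
  [[0,0,0],0,0.52],
  [[0,0,0],0,0.52],
  [[0,0,0],0,0.525],
  [[0,0,0],0,0.525],
  [[0,0,0],0,0.525],
])

```text
clock: 11.67
tool_pos: [0.4297, -0.4159, 0.029]
orientation: [-180.0, 0.0, 0.1]
force: [-1.8, 1.8, -1.3]
opening: 0.0417
gripper_force: 19.4
```

```bash
python3 s.py
```

```text
11.7167 [ 0.4296 -0.4159  0.029 ] [-1.7999e+02  1.0000e-02  7.0000e-02] [-2.52  1.61 -2.03] [0.606 0.959 0.262] 0.042009130056587164 19.416859633809835
```

apply_moves([
  [[0,0,0],0,0.53],
  [[0,0,0],0,0.53],
  [[0,0,0],0,0.53],
  [[-0.1,0,0],0,0.53],
  [[-0.3,0.01,0],0,0.53],
  [[-0.5,0.02,0],0,0.53],
  [[-0.7,0.03,0],0,0.53],
  [[-0.9,0.03,0],0,0.53],
  [[-1.1,0.04,0],0,0.53],
])

```text
clock: 12.47
tool_pos: [0.4194, -0.4159, 0.0294]
orientation: [179.9, -0.1, 0.1]
force: [3.6, -1.0, -2.9]
opening: 0.0417
gripper_force: 25.6
```

```bash
cat >> s.py <<'E'
o,d=ray(p,(300,160))
# bright attenuator far-end under clear top: pixels in strip
g=p['img'].min(2).astype(int);print(g[158:176,295:318:2])
E
python3 s.py
```

```text
12.5167 [ 0.4188 -0.4158  0.0294] [ 1.7997e+02 -6.0000e-02  5.0000e-02] [ 4.13  0.7  -2.41] [-0.187 -1.159 -0.072] 0.04154528901577575 25.722461520053912
[[150 146 150 151 151 150 149 148 150 150 147 149]
 [149 149 149 151 151 146 147 150 149 149 152 151]
 [145 146 147 147 146 147 150 149 145 150 149 149]
 [146 149 149 146 148 148 148 148 149 147 151 150]
 [149 148 146 149 150 148 149 148 151 148 148 147]
 [148 145 147 146 148 148 150 149 153 148 151 150]
 [144 146 148 147 153 152 146 149 150 148 148 152]
 [150 149 153 148 147 148 149 150 145 149 151 148]
 [145 148 146 149 147 151 150 149 150 151 148 150]
 [150 146 148 147 150 149 147 147 148 148 148 151]
 [144 146 149 148 147 148 151 151 148 149 150 150]
 [150 144 150 149 146 150 149 149 149 149 152 149]
 [152 146 148 149 148 150 151 149 146 146 147 150]
 [146 150 150 147 149 145 147 151 150 152 151 151]
 [148 149 150 148 149 152 148 155 152 148 153 147]
 [152 152 151 149 153 155 156 156 152 155 153 154]
 [151 151 155 152 155 157 156 155 151 157 156 155]
 [154 153 152 157 151 151 152 154 155 156 157 155]]
```

Pull force is 4 N and the far end has moved along with it; continuing to draw out.

apply_moves([
  [[-0.3,0.01,0],0,0.53],
  [[-0.7,0.03,0],0,0.53],
  [[-1.2,0.04,0],0,0.53],
  [[-1.7,0.06,0],0,0.53],
  [[-2.2,0.08,0],0,0.53],
  [[-2.7,0.1,0],0,0.53],
  [[-3.2,0.1,0],0,0.53],
  [[-3.7,0.1,0],0,0.53],
  [[-4.2,0.1,0],0,0.53],
  [[-4.7,0.1,0],0,0.53],
  [[-5.2,0.1,0],0,0.53],
  [[-5.7,0.1,0],0,0.53],
  [[-6.2,0.1,0],0,0.53],
  [[-6.7,0.1,0],0,0.53],
  [[-7.2,0.1,0],0,0.53],
  [[-7.7,0.1,0],0,0.53],
  [[-8.2,0.1,0],0,0.53],
  [[-8.6,0.1,0],0,0.53],
  [[-8.6,0.1,0],0,0.53],
  [[-8.6,0.1,0],0,0.53],
])

```text
clock: 14.18
tool_pos: [0.3324, -0.4145, 0.0291]
orientation: [-180.0, 0.0, 0.1]
force: [0.4, 0.0, -2.0]
opening: 0.0415
gripper_force: 26.2
```

```bash
cat > s.py <<'E'
from h import *
ps=[ctrl.snapshot(c) for c in ('top','scene')];o=ctrl.get_obs()
print(o['clock'],o['tool_pos'].round(4),o['orientation'].round(2),o['force'].round(2),o['opening'],o['gripper_force'])
for p in ps:
  for n,z in [('attenuator',0.0),('reacher',0),('reacher_nose',.01),('tape_blue',0)]:
    for f in (ctrl.spot_point,ctrl.search_frame):
      for r in f(p,n)[:2]: print(n,f.__name__,np.round(r['at'],1),round(r['score'],2),onz(p,r['at'],z).round(4))
# white pixels in the top image in front of the riser
p=ps[0];g=p['img'].min(2)
for v in range(196,262,4):
    u=np.where(g[v,280:335]>115)[0]+280
    print(v,onz(p,(300,v),.017)[0].round(3),u.tolist())
E
python3 s.py
```

```text
14.2833 [ 0.3329 -0.4145  0.029 ] [-1.8e+02  1.0e-02  7.0e-02] [-0.69 -0.73 -2.12] 0.04176504517187404 26.161103984049987
attenuator call [303.3 231.1] 0.86 [ 0.4567 -0.4133  0.    ]
attenuator call [303.5 231.6] 0.72 [ 0.4557 -0.4137  0.    ]
reacher call [308.6 244.4] 0.51 [ 0.4294 -0.4245  0.    ]
reacher_nose call [307.2 248.3] 0.52 [ 0.4209 -0.421   0.01  ]
reacher_nose call [308.9 244.9] 0.77 [ 0.4279 -0.4244  0.01  ]
tape_blue call [360.  214.2] 0.93 [ 0.4939 -0.5313  0.    ]
attenuator call [309.5 230.7] 0.6 [ 0.4587 -0.4191  0.    ]
attenuator call [350.2 262.3] 0.64 [ 0.3363 -0.4283  0.    ]
reacher call [342.4 266.8] 0.57 [ 0.335  -0.4072  0.    ]
reacher call [352.2 263.6] 0.72 [ 0.3314 -0.4292  0.    ]
reacher_nose call [353.4 262.7] 0.83 [ 0.3248 -0.425   0.01  ]
tape_blue call [341.7 252.9] 0.34 [ 0.3664 -0.4319  0.    ]
196 0.528 [280, 281, 282, 283, 284, 285, 286, 287, 288, 289, 290, 291, 292, 293, 294, 295, 296, 297, 298, 299, 300, 301, 302, 303, 304, 305, 306, 307, 308, 309, 310, 311, 312, 313, 314, 315, 316, 317, 318, 319, 320, 321, 322, 323, 324, 325, 326, 327, 3
[... 386 characters left out ...]
05, 306, 307, 308]
220 0.478 [301, 302, 303, 304, 305, 306, 307, 308]
224 0.47 [301, 302, 303, 304, 305, 306, 307, 308, 309]
228 0.462 [295, 296, 297, 301, 302, 303, 304, 305, 306, 307, 308, 312, 313, 314]
232 0.454 [294, 295, 296, 300, 301, 302, 303, 304, 305, 306, 307, 308, 311, 312, 313, 314]
236 0.445 [294, 295, 296, 300, 301, 302, 303, 304, 305, 306, 307, 308, 311, 312, 313]
240 0.437 [294, 295, 296, 301, 302, 303, 304, 305, 306, 307, 311, 312, 313]
244 0.429 [293, 294, 295, 296, 300, 301, 302, 303, 304, 305, 306, 309, 310, 311, 312, 313]
248 0.421 [308, 309, 310, 311, 312]
252 0.413 [301, 302, 303, 304, 305, 306, 307, 308, 309, 310, 311, 312]
256 0.405 [307, 308, 309, 310]
260 0.397 []
```

apply_moves([
  [[0,0,0],0,0.52],
  [[0,0.05,0],0,0.51],
  [[0,0.1,0],0,0.49],
  [[0,0.2,0],0,0.47],
  [[0,0.3,0],0,0.45],
  [[0,0.4,0],0,0.43],
  [[0,0.5,0],0,0.41],
  [[0,0.55,0],0,0.4],
  [[0,0.55,-0.1],0,0.4],
  [[0,0.55,-0.16],0,0.4],
  [[0,0.55,-0.16],0,0.39],
  [[0,0.6,-0.16],0,0.38],
  [[0,0.65,-0.16],0,0.36],
  [[0,0.65,-0.16],0,0.33],
  [[0,0.65,-0.16],0,0.25],
  [[0,0.65,-0.16],0,0.1],
  [[0,0.65,-0.16],0,0],
  [[0,0.65,-0.16],0,0],
  [[0,0.65,-0.16],0,0],
])

```text
clock: 16.67
tool_pos: [0.3328, -0.408, 0.0275]
orientation: [180.0, -0.0, 0.1]
force: [-0.3, -0.4, -0.5]
opening: 0.0851
gripper_force: 0.0
```

```bash
python3 s.py
```

```text
16.7667 [ 0.3328 -0.408   0.0275] [ 1.8e+02 -0.0e+00  7.0e-02] [-0.17  0.06  0.7 ] 0.0868344295353143 0.0
attenuator call [302.2 235. ] 0.5 [ 0.4486 -0.4111  0.    ]
attenuator call [303.9 232.7] 0.6 [ 0.4534 -0.4146  0.    ]
reacher call [297.8 205.6] 0.61 [ 0.5099 -0.4014  0.    ]
reacher call [302.  250.5] 0.59 [ 0.4166 -0.411   0.    ]
reacher_nose call [298.6 247.5] 0.88 [ 0.4223 -0.4034  0.01  ]
reacher_nose call [303.  248.2] 0.85 [ 0.421  -0.4124  0.01  ]
reacher_nose call [303.8 229.7] 0.49 [ 0.4589 -0.4137  0.01  ]
tape_blue call [359.9 215.4] 0.88 [ 0.4914 -0.5311  0.    ]
tape_blue call [364.  204.3] 0.76 [ 0.5149 -0.5398  0.    ]
attenuator call [342.3 268.2] 0.15 [ 0.3321 -0.4045  0.    ]
reacher call [340.9 268.4] 0.75 [ 0.3331 -0.4019  0.    ]
reacher call [310.  231.1] 0.25 [ 0.457  -0.4192  0.    ]
reacher call [350.7 262.3] 0.88 [ 0.3358 -0.4292  0.    ]
reacher call [298.6 182.6] 0.35 [ 0.6287 -0.5103  0.    ]
reacher_nose call [354.2 259.5] 0.59 [ 0.3307 -0.4323  0.01  ]
196 0.528 [280, 281, 282, 283, 284, 285, 286, 287, 288, 289, 290, 291, 292, 293, 294, 295, 29
[... 608 characters left out ...]
, 308, 309]
224 0.47 [301, 302, 303, 304, 305, 306, 307, 308, 309]
228 0.462 [287, 288, 289, 301, 302, 303, 304, 305, 306, 307, 308, 309]
232 0.454 [287, 288, 289, 300, 301, 302, 303, 304, 305, 306, 307, 308, 309, 316, 317, 318]
236 0.445 [288, 289, 290, 300, 301, 302, 303, 304, 305, 306, 307, 308, 315, 316, 317]
240 0.437 [288, 289, 290, 301, 302, 303, 304, 305, 306, 307, 314, 315, 316]
244 0.429 [288, 289, 290, 300, 301, 302, 303, 304, 305, 306, 307, 313, 314, 315]
248 0.421 [288, 289, 290, 310, 311, 312, 313, 314]
252 0.413 [297, 298, 299, 300, 301, 302, 303, 304, 308, 309, 310, 311, 312, 313]
256 0.405 [300, 301, 302, 303, 304, 306, 307, 308, 309, 310, 311, 312]
260 0.397 [307, 308, 309]
```

The jaws are open and clear on both sides, and the attenuator hasn't moved. Now I'll raise the gripper.

apply_moves([
  [[0,0,1],0,0],
  [[0,0,3],0,0],
  [[0,0,5],0,0],
  [[0,0,8],0,0],
  [[0,0,12],0,0],
  [[0,0,16],0,0],
  [[0,-3,18],0,0],
  [[0,-6,18],0,0],
  [[0,-10,18],0,0],
  [[0,-14,18],0,0],
  [[0,-18,18],0,0],
  [[0,-22,18],0,0],
  [[0,-22,18],0,0],
  [[0,-22,18],0,0],
])

```text
clock: 18.73
tool_pos: [0.3317, -0.6295, 0.2062]
orientation: [-179.9, 0.1, -0.1]
force: [-0.3, 1.2, 0.2]
opening: 0.0879
gripper_force: 0.0
```

```bash
python3 s.py
```

```text
18.8333 [ 0.3324 -0.6276  0.2075] [-1.7996e+02  2.0000e-02  4.0000e-02] [ 0.84 -0.81 -0.33] 0.08760604595150633 0.0
attenuator call [301.3 231.6] 0.46 [ 0.4556 -0.4092  0.    ]
attenuator call [304.1 222. ] 0.45 [ 0.4757 -0.4148  0.    ]
attenuator call [309.  228.4] 0.65 [ 0.4656 -0.4229  0.    ]
attenuator call [313.6 238.8] 0.29 [ 0.4323 -0.4104  0.    ]
attenuator call [307.  222.8] 0.67 [ 0.4839 -0.4308  0.    ]
reacher call [340.8 266.5] 0.75 [ 0.3373 -0.4051  0.    ]
reacher call [339.3 250.4] 0.96 [ 0.3749 -0.4327  0.    ]
reacher_nose call [311.6 239.3] 0.83 [ 0.4242 -0.3984  0.01  ]
reacher_nose call [335.9 251.4] 0.76 [ 0.3682 -0.4171  0.01  ]
tape_blue call [337.4 207.1] 0.75 [ 0.4933 -0.5256  0.    ]
tape_blue call [339.5 204.8] 0.55 [ 0.4978 -0.5357  0.    ]
196 0.528 [280, 281, 282, 283, 284, 285, 286, 287, 288, 289, 290, 291, 292, 293, 294, 295, 296, 297, 298, 299, 300, 301, 302, 303, 304, 305, 306, 307, 308, 309, 310, 321, 322, 323, 324, 325, 326, 327, 328, 329, 330, 331, 332, 333]
200 0.519 [280, 281, 282, 283, 284, 285, 286, 287, 288, 289, 290, 291, 292, 293, 294, 295, 296, 297, 298, 299, 300, 301, 302, 303, 304, 305, 306, 307, 316, 317, 318, 319, 320, 321, 322, 323, 324, 325, 326, 327, 328, 329]
204 0.511 []
208 0.503 []
212 0.495 []
216 0.486 [302, 303, 304, 305, 306, 307, 308]
220 0.478 [301, 302, 303, 304, 305, 306, 307, 308]
224 0.47 [301, 302, 303, 304]
228 0.462 [287, 288, 289]
232 0.454 [287, 288, 289]
236 0.445 [288, 289]
240 0.437 []
244 0.429 []
248 0.421 []
252 0.413 []
256 0.405 []
260 0.397 []
```

Reacher and attenuator stayed put, with the reacher lying flat at (0.337, −0.405) and the attenuator at about (0.456, −0.413). Handing in.

```bash
python3 -c "
from plant import ctrl
print(ctrl.close_job())"
```

```text
the job is handed in; nothing more can be done
None
```

The attenuator was gripped in the reacher's jaws and drawn out to about 50 mm in front of the riser; both now lie on the bench with the jaws open and clear of it, and the job is handed in (no verdict was returned).

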